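# Rake a dropped red bottle cap out from under the reagent riser

## Robot

A 7-joint arm with a two-finger parallel gripper is mounted at the origin on the work surface. World frame = base frame: x ahead of the robot, y to its left, z up, the work surface at z = 0. Lengths are in m, angles in rad, forces in N, time in s.
With the tool pointing down it reaches from about 0.4 to 0.85 m from the base axis. Payload 10.4 kg.
Tool frame: the origin (TCP) lies at the very end of the fingers, on their centre line; the grasp point (between the pads) lies manip.grasp_offset behind it (manip.grasp_offset is the distance from the TCP to the grasp point, in m); z points along the fingers, x is the direction in which the jaws open and shut, and the axes are right-handed (so a half turn about z gives the same grasp; the last joint's range is limited). The gripper opens to 85 mm and grips with 20 to 120 N. Pads are 22 mm wide; open, the fingers measure 114 mm over their backs; the gripper's body (76 mm by 85 mm) begins 54 mm behind the grasp point. The pads swing forward as they close: fully open they stand 13 mm farther back than shut.
Start: joints at [-1.323, 0.332, -0.065, 1.46, 0.022, 1.35, -0.088], TCP at [0.167, 0.602, 0.231] pointing down, gripper open.
Joint ranges: [-2.6, 2.6], [-0.5, 2.12], [-1.47, 1.34], [0.16, 2.42], [-1.27, 4.41], [0.06, 2.06], [-2.6, 2.6]. Speed limits (rad/s): [2.22, 2.22, 2.79, 2.79, 3.14, 3.14, 3.14].

## Interface

Orientations are given as a unit quaternion [x, y, z, w].
In Python, from workcell import manip gives the robot as it stands.
- The arm moves only by the shell command python3 -m crank 'ROWS' [FORCE]. ROWS is JSON, a list that holds one entry, the list of rows, each a list of 7 numbers: the shift along the world's x, y, z in units of 60 mm (1.0 is 60 mm), then the turn, a rotation vector about the world's x, y, z in units of 5 degrees (1.0 is 5 degrees), then the finger opening in mm, from 0 to 85.4. A call has 1 to 8 rows; each row shifts and turns the commanded pose from where the row before left it; what a row does not reach is not made up. A row lasts 1/8 s, in which the tool goes at most 62.5 mm and 10.7 degrees, less where a joint would pass 70% of its speed; a pose out of reach is approached as far as the arm can. A call is refused whole if a number of a shift passes 1 or a number of a turn 1, either way. A call with a gripper value outside its range is refused whole. The fingers move at their own pace and stop on an object; FORCE is the grip in N (left out, the last holds). Time passes only in rows, so rows that do not move let the fingers close. It gives the time, the measured TCP pose, the force and the opening at its end, in the units of the state.
- manip.get_obs(): the state, without advancing time (a new reading comes with each control period).
- manip.camera(name): name is "scene" or "top"; returns (picture, depth): 400x640x3 uint8, blue, green, red; 400x640 float32, m along the optical axis (not along the pixel's ray), 0 where there is no reading.
- manip.get_calibration(name): a dict with "fx", "fy", "cx", "cy" (pixels), "rvec" (rotation vector, rad) and "tvec" (3), from world to camera coordinates, as OpenCV has them. Camera axes: x right, y down, z forward; pixel columns grow to the right and rows downward; lengths in m; the calibration is good to about 2 mm. A picture is of the moment at which its call begins. get_calibration takes no time and is no camera call.
- manip.hand_in(): hands the job in, once; it reports no verdict.
The state is a dict: "clock": time; "joint_pos": joint angles; "joint_velocities": joint speeds; "tau": joint torques, N m; "position": TCP position; "ee_rot": TCP orientation; "ft_force": force on the tool from outside, world axes, zero at the start; "torque": the same for the moment, N m; "grip_width": opening from 0.0 (shut) to 1.0 (fully open).
Only numpy, scipy, OpenCV 4.12 (cv2) and the standard library are available. Lean on these libraries where they do the work, as an engineer would, in place of code of your own. Each camera call takes 0.05 s, during which the arm holds its last target.

## Task

The red screw cap has rolled under the low clear riser. Pick up the flat hooked probe by its orange grip, reach under the riser with it, hook the red cap and drag it fully out onto the open bench in front (the robot's side), then lay the probe down flat, also clear of the riser. Touch the cap only with the probe, and leave the blue cap lying where it is.

Things in the scene. Friction and masses are not known exactly. Their poses are not given: they have to be found in the camera images.
- probe: flat L-shaped steel probe on the bench, 0.12 kg. Origin: underside, below the middle of its grip; x along the strip to the hook, y to the side the hook points to, z up. Strip 16 wide, 5 thick, x -70 to 177 mm. Orange grip block 44 (x) by 16 (y), top at z 45: pinch it across y from above, firmly (balance point about 30 mm ahead of it). Hook: bar 10 high, x 165 to 177, y -8 to +44 mm
- probe_hook (a point): point on the inner face of the hook (the face towards the grip), halfway along its free part: at (165, 26, 5) mm in the probe's frame, with the probe's axes
- red_cap: red ribbed screw cap, a disc 32 mm across, 16 high, 15 g, flat on the bench under the riser. Origin: centre of its underside. One of two caps there: in the left or right half by chance, centre 33 to 57 mm behind the riser's front edge and about 65 mm from its middle
- blue_cap: blue screw cap of the same size under the other half of the riser, 115 to 145 mm from the red one: to be left alone
- riser_front (a point): on the bench, below the middle of the front edge (robot's side) of the fixed riser; x points in under the riser, y left along the edge, z up. Riser: clear see-through board 376 wide (y), 130 deep (x), underside 47 and top 53 mm up, on yellow end panels with inner faces at y -180 and +180; open front and back. Small fixed jars (to 101 mm high) stand on its two ends

How it is judged:
On the way, in this order (a step that is already met when the one before it is completed fails the run):
1. the probe is held and its hook is in under the riser (x of probe_hook in the frame of riser_front above 0.02 m and y of probe_hook in the frame of riser_front between -0.18 and 0.18 m and height (world z) of probe_hook below 0.045 m and contact force between the fingers and probe above 1 N), for 0.1 s.
2. with the probe still held, the red cap is out in front of the riser (x of red_cap in the frame of riser_front below -0.017 m and contact force between the fingers and probe above 1 N), for 0.1 s.
At the end, for the whole second after the job is handed in: Red cap at rest on the bench, its centre 17 to 200 mm before the riser's front edge and within 190 mm of its middle sideways. Probe released, flat (0.15 rad) on the bench, its hook's inner face 12 mm or more before the front edge. Blue cap within 20 mm of its start (x of red_cap in the frame of riser_front between -0.2 and -0.017 m and y of red_cap in the frame of riser_front between -0.19 and 0.19 m and height (world z) of red_cap between -0.005 and 0.03 m and linear speed of each of red_cap, probe below 0.01 m/s and x of probe_hook in the frame of riser_front below -0.012 m and angle between probe's own z axis and vertical below 0.15 rad and height (world z) of probe below 0.012 m and distance of blue_cap from where it was at the start of the episode below 0.02 m); the robot touches nothing.
It fails at once if the gripper or arm touches the red cap (contact force between any of the fingers, the arm and red_cap above 0.3 N).
It fails at once if the blue cap is moved by 20 mm or more (distance of blue_cap from where it was at the start of the episode above 0.02 m).
It also fails if it takes over 43 s, if anything falls off the work surface, if the arm or the gripper's body presses on something with over 40 N, if the wrist force passes 120 N, or if a joint passes its speed limit or range.

## Working session

There is one attempt and no reset: what is moved stays moved. The work goes in short steps, Python scripts to look and compute and a shell command to move; the robot and the scene stay as the last step left them, time stands still between calls to the robot, and variables do not carry over. Pictures are saved under pics/ and viewed, and the job is handed in when it is done.

```bash
mkdir -p pics; ls; python3 - <<'E'
from workcell import manip
import cv2
for n in("scene","top"):
    p,d=manip.camera(n); cv2.imwrite(f"pics/{n}0.png",p)
    import numpy as np; np.savez(f"pics/{n}0.npz",p=p,d=d)
    print(n,manip.get_calibration(n))
print(manip.get_obs(),manip.grasp_offset)
E
```

```text
pics
scene {'fx': 437.54461665980074, 'fy': 437.54461665980074, 'cx': 319.92275621456196, 'cy': 191.0962619734642, 'rvec': array([ 2.01626042,  1.0031315 , -0.53441452]), 'tvec': array([-0.27721939, -0.25045217,  1.10809057])}
top {'fx': 486.12363357916297, 'fy': 486.12363357916297, 'cx': 315.5621860563678, 'cy': 201.0750081003484, 'rvec': array([ 2.17214448, -2.22650244,  0.03838731]), 'tvec': array([-0.0486845,  0.5472944,  0.920403 ])}
{'clock': 0.1, 'joint_pos': array([-1.32257916,  0.3327902 , -0.06472113,  1.46084352,  0.02156491,
        1.34991955, -0.08850165]), 'joint_velocities': array([ 4.99925824e-04, -8.69585850e-04,  8.37457866e-04, -6.81426975e-04,
       -1.98847697e-05,  5.58491980e-04,  2.92080031e-04]), 'tau': array([ 1.42559922e-03, -6.26744628e+01,  4.90414537e-02, -3.92436755e+01,
        1.62952056e-02,  6.88394575e-03, -1.08016022e-05]), 'position': array([0.16708867, 0.60190047, 0.23061367]), 'ee_rot': array([ 7.96081008e-01,  6.05189745e-01, -4.99198901e-04,  3.90167627e-04]), 'ft_force': array([-0.22639577,  0.16571343, -0.28194639]), 'torque': array([ 0.04003223, -0.05115751,  0.02566554]), 'grip_width': 0.9999511343922056} 0.0187
```

View pics/scene0.png

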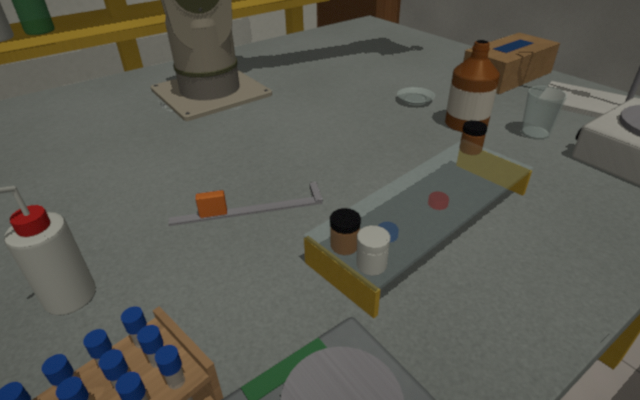

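View pics/top0.png

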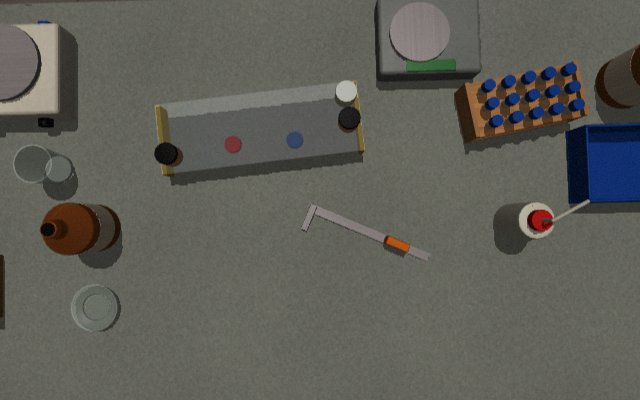

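Top view: the red cap is at (233,144), the blue cap at (295,140), the riser's front edge runs from about (168,175) to (363,152), the probe grip is at (397,244), and the hook corner is at (314,207). Next I'll measure them.

```bash
cat > h.py <<'E'
import numpy as np, cv2
from workcell import manip
def cal(n):
    c=manip.get_calibration(n);K=np.array([[c['fx'],0,c['cx']],[0,c['fy'],c['cy']],[0,0,1]]);R=cv2.Rodrigues(c['rvec'])[0]
    return K,R,np.array(c['tvec']).ravel()
def ray(n,uv,z):
    K,R,t=cal(n);o=-R.T@t;d=R.T@np.linalg.inv(K)@np.array([uv[0],uv[1],1.]);return o+d*(z-o[2])/d[2]
def proj(n,P):
    K,R,t=cal(n);q=K@(R@np.array(P)+t);return q[:2]/q[2]
def cent(m):
    k,l,s,c=cv2.connectedComponentsWithStats(m.astype(np.uint8));return [(s[i,4],c[i].round(2),s[i,:4]) for i in range(1,k) if s[i,4]>25]
E
python3 - <<'E'
from h import *
for n in("top","scene"):
    p=np.load(f"pics/{n}0.npz")['p']
    h=cv2.cvtColor(p,cv2.COLOR_BGR2HSV);H,S,V=[h[...,i].astype(int) for i in range(3)]
    K,R,t=cal(n);print(n,"cam",-R.T@t)
    for nm,m,z in(("red",((H<8)|(H>170))&(S>80),.016),("blue",(H>100)&(H<125)&(S>80),.016),("orange",(H>4)&(H<16)&(S>180)&(V>150),.045),("yellow",(H>18)&(H<30)&(S>120),.047)):
        for a,c,b in cent(m):
            if n=="top" and not(150<c[0]<440 and 70<c[1]<280): continue
            if n=="scene" and not(150<c[0]<540 and 90<c[1]<310): continue
            print(nm,a,c,b,ray(n,c,z).round(4))
    big=cv2.resize(p[70:270,150:440] if n=="top" else p[120:320,160:540],None,fx=2.7 if n=="top" else 2.1,fy=2.7 if n=="top" else 2.1,interpolation=cv2.INTER_CUBIC)
    cv2.imwrite(f"pics/{n}0z.png",big)
for uv in((168,175),(363,152)):print(ray("top",uv,.05))
E
```

```text
top cam [ 0.50935973 -0.06577545  0.94088749]
red 229 [232.58 144.06] [225 136  17  17] [0.6589 0.0939 0.016 ]
blue 203 [294.3  139.49] [287 132  16  16] [ 0.6646 -0.0244  0.016 ]
orange 156 [397.74 243.62] [387 237  23  14] [ 0.4627 -0.2113  0.045 ]
yellow 55 [356.53 104.  ] [354  94   6  20] [ 0.7227 -0.1427  0.047 ]
yellow 170 [159.23 123.5 ] [155 106   9  38] [0.6956 0.224  0.047 ]
yellow 140 [360.19 138.19] [357 119   7  35] [ 0.6588 -0.1477  0.047 ]
yellow 81 [166.31 170.65] [162 163  12  14] [0.6076 0.2119 0.047 ]
scene cam [ 1.00833163 -0.39245931  0.44349139]
red 288 [438.2  200.25] [429 192  20  18] [0.6678 0.0864 0.016 ]
blue 182 [390.62 229.35] [379 222  19  20] [ 0.6725 -0.0231  0.016 ]
orange 50 [209.2  195.88] [197 194  25   5] [ 0.4684 -0.2133  0.045 ]
yellow 257 [520.46 184.  ] [508 171  24  24] [0.7425 0.1838 0.047 ]
yellow 2094 [342.29 277.93] [304 238  76  80] [ 0.7258 -0.1583  0.047 ]
[0.59913008 0.20799807 0.05      ]
[ 0.63257354 -0.1518538   0.05      ]
```

View pics/top0z.png

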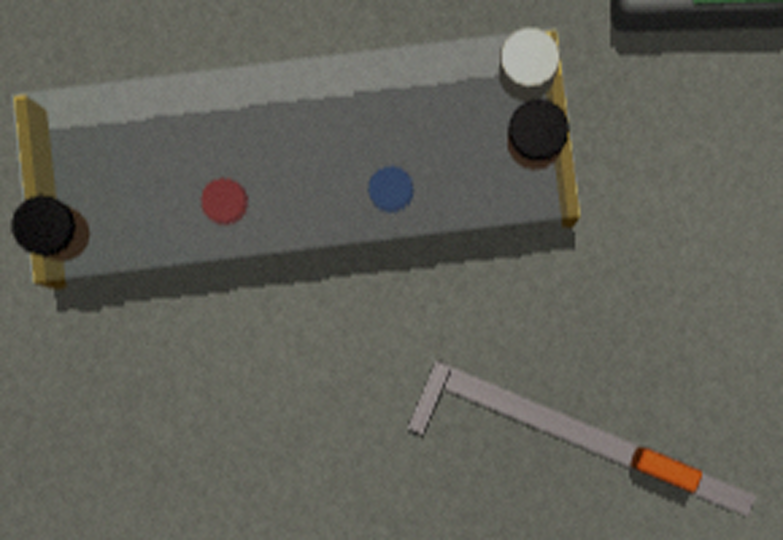

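```bash
python3 - <<'E'
from h import *
f=lambda u,v,z:ray("top",(150+u/2.7-.3,70+v/2.7-.3),z)
FL,FR,BL,BR=[f(*a,.053) for a in((36,285),(578,224),(14,97),(555,32))]
print(FL,FR,BL,BR);n=np.linalg.norm
print("w",n(FL-FR),n(BL-BR),"d",n(FL-BL),n(FR-BR))
y=(FL-FR)+(BL-BR);y/=n(y);th=np.arctan2(-y[0],y[1]);print("riser yaw deg",np.degrees(th))
X=np.array([np.cos(th),np.sin(th)]);Y=np.array([-X[1],X[0]])
C=(FL+FR+BL+BR)[:2]/4;O=C-.065*X;print("origin",O,(FL+FR)[:2]/2)
def loc(P): d=np.array(P[:2])-O;return (d@X).round(4),(d@Y).round(4)
for nm,t,s in(("red",(232.58,144.06),(438.2,200.25)),("blue",(294.3,139.49),(390.62,229.35))):
    for k in((("top",t),("scene",s))): P=ray(*k,.016 if k[0]=="top" else .013);print(nm,k[0],P.round(4),loc(P))
# probe
p=np.load("pics/top0.npz")['p'];
E1=f(752,503,.004);A=f(436,364,.01);B=f(417,434,.01);N=f(447,385,.007);G=ray("top",(397.7,243.6),.042)
print("end",E1,"corner",A,"tip",B,"grip",G, "hooklen",n(A-B),"len",n(E1-A))
d=f(640,449,.005)-f(452,378,.005);print("strip ang",np.degrees(np.arctan2(d[1],d[0])))
d2=(A-E1);print(np.degrees(np.arctan2(d2[1],d2[0])));d3=B-A;print("hook dir -90",np.degrees(np.arctan2(d3[1],d3[0]))-90)
# grip orange minAreaRect
h=cv2.cvtColor(p,cv2.COLOR_BGR2HSV);m=((h[...,0]<16)&(h[...,1]>180)&(h[...,2]>100)).astype(np.uint8);m[:230]=0;m[:,:380]=0;m[:,420:]=0;m[256:]=0
print(cv2.minAreaRect(cv2.findNonZero(m)))
E
```

```text
[0.59858634 0.21620401 0.053     ] [ 0.63090146 -0.15294787  0.053     ] [0.72779984 0.22966943 0.053     ] [ 0.76305703 -0.14100057  0.053     ]
w 0.37056359920762544 0.3723430159867954 d 0.1299132240118248 0.13269451570599777
riser yaw deg 5.218682277348025
origin [0.61535561 0.03206903] [0.6147439  0.03162807]
red top [0.6589 0.0939 0.016 ] (np.float64(0.0489), np.float64(0.0576))
red scene [0.6654 0.0898 0.013 ] (np.float64(0.0551), np.float64(0.0529))
blue top [ 0.6646 -0.0244  0.016 ] (np.float64(0.0439), np.float64(-0.0608))
blue scene [ 0.6701 -0.0205  0.013 ] (np.float64(0.0498), np.float64(-0.0574))
end [ 0.43542834 -0.27559879  0.004     ] corner [ 0.53956254 -0.05363889  0.01      ] tip [ 0.49031319 -0.03898328  0.01      ] grip [ 0.4625377 -0.2116964  0.042    ] hooklen 0.051383713120642494 len 0.24524708122661834
strip ang -112.10766449619308
64.86601554853245
hook dir -90 73.42806842565648
((397.4827575683594, 243.79307556152344), (23.397611618041992, 8.170595169067383), 21.801406860351562)
```

```bash
python3 - <<'E'
from h import *
K,R,t=cal("top");d=np.load("pics/top0.npz")['d']
v,u=np.mgrid[:400,:640];P=np.stack([(u-K[0,2])/K[0,0]*d,(v-K[1,2])/K[1,1]*d,d],-1).reshape(-1,3)
W=((P-t)@R).reshape(400,640,3);W[d==0]=np.nan
for nm,(u0,u1,v0,v1) in dict(bottle=(35,125,195,260),glass=(10,75,140,185),dish=(70,120,283,330),squeeze=(515,592,190,240),rack=(450,590,60,140)).items():
    q=W[v0:v1,u0:u1].reshape(-1,3);q=q[q[:,2]>.02];print(nm,np.nanmin(q,0).round(3),np.nanmax(q,0).round(3))
# strip fit
p=np.load("pics/top0.npz")['p'].astype(int);g=p.sum(2)/3
bg=cv2.medianBlur(p.astype(np.uint8),31).astype(int).sum(2)/3
m=((g-bg)>22);m[:195]=0;m[270:]=0;m[:,:295]=0;m[:,440:]=0
pts=cv2.findNonZero(m.astype(np.uint8))[:,0]
s=[q for q in pts if 325<q[0]<385]
w=np.array([ray("top",q,.005)[:2] for q in s]).astype(np.float32)
l=cv2.fitLine(w,cv2.DIST_HUBER,0,.01,.01).ravel();print(len(s),l,np.degrees(np.arctan2(l[1],l[0])))
E
```

```text
bottle [0.46  0.314 0.02 ] [0.55  0.402 0.179]
glass [0.587 0.4   0.02 ] [0.655 0.471 0.093]
dish [0.315 0.325 0.02 ] [0.391 0.384 0.021]
squeeze [ 0.468 -0.558  0.02 ] [ 0.554 -0.401  0.205]
rack [ 0.643 -0.581  0.02 ] [ 0.798 -0.315  0.107]
452 [ 0.41311964  0.9106768   0.49715483 -0.1352583 ] 65.599045
```

```bash
python3 -m crank '[[[0.55,-0.7,0,0,0,-0.98,85],[0.55,-0.7,0,0,0,-0.98,85],[0.55,-0.7,0,0,0,-0.98,85],[0.55,-0.7,0,0,0,-0.98,85],[0.55,-0.7,0,0,0,-0.98,85],[0.55,-0.7,0,0,0,-0.98,85],[0.55,-0.7,0,0,0,-0.98,85],[0.55,-0.7,0,0,0,-0.98,85]]]' 60
```

```text
clock: 1.1
position: [0.4319, 0.2647, 0.2312]
ee_rot: [0.953, 0.302, -0.0, -0.0]
ft_force: [0.5, 1.2, 0.6]
grip_width: 0.999
```

```bash
python3 -m crank '[[[0.04,-0.66,0,0,0,-0.98,85],[0.04,-0.66,0,0,0,-0.98,85],[0.04,-0.66,0,0,0,-0.98,85],[0.04,-0.66,0,0,0,-0.98,85],[0.04,-0.66,0,0,0,-0.98,85],[0.04,-0.66,0,0,0,-0.98,85],[0.04,-0.66,0,0,0,-0.98,85],[0.04,-0.66,0,0,0,-0.98,85]]]' && python3 -m crank '[[[0.05,-0.66,-0.5,0,0,-0.98,85],[0.05,-0.66,-0.5,0,0,-0.98,85],[0.05,-0.66,-0.3,0,0,-0.98,85],[0.05,-0.66,0,0,0,-0.98,85],[0,0,0,0,0,0,85],[0,0,0,0,0,0,85]]]' && python3 - <<'E'
from h import *
print(manip.get_obs()['position'],manip.get_obs()['ee_rot'],manip.get_obs()['joint_pos'].round(2))
for n in("top","scene"):
    p,d=manip.camera(n);cv2.imwrite(f"pics/{n}1.png",p)
E
```

```text
clock: 2.1
position: [0.4499, -0.0525, 0.2314]
ee_rot: [0.999, -0.036, 0.0, -0.0]
ft_force: [0.2, -0.7, -0.7]
grip_width: 0.996
clock: 2.85
position: [0.462, -0.2088, 0.1533]
ee_rot: [0.979, -0.204, -0.0, -0.0]
ft_force: [0.5, 1.0, 0.4]
grip_width: 0.995
[ 0.46198439 -0.2088279   0.15328519] [ 9.78982284e-01 -2.03945147e-01 -1.09885250e-04 -2.29825607e-04] [-0.39  0.15  0.79  1.9  -0.12  1.13  0.04]
```

View pics/scene1.png

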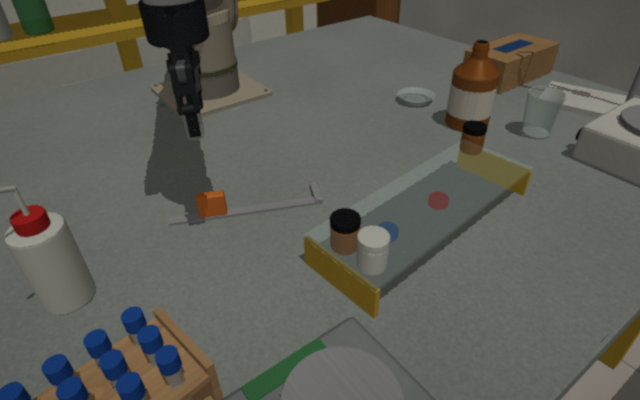

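View pics/top1.png

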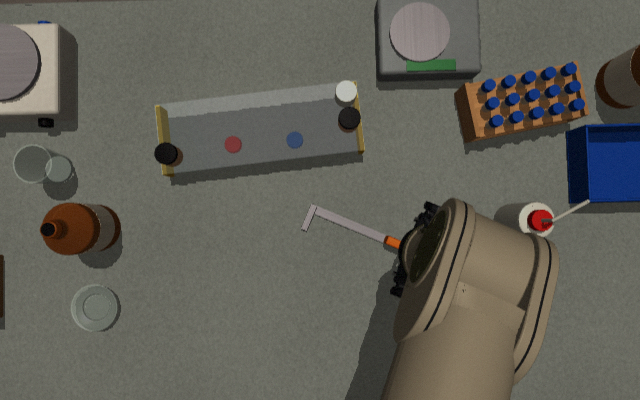

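```bash
python3 -m crank '[[[0.02,-0.055,-0.5,0,0,0,85],[0,0,-0.5,0,0,0,85],[0,0,-0.5,0,0,0,85],[0,0,-0.5,0,0,0,85],[0,0,-0.3,0,0,0,85],[0,0,0,0,0,0,85],[0,0,0,0,0,0,85]]]' && python3 - <<'E'
from h import *
for n in("top","scene"):
    p,d=manip.camera(n);cv2.imwrite(f"pics/{n}2.png",p)
    if n=="scene":cv2.imwrite("pics/s2z.png",cv2.resize(p[120:260,130:350],None,fx=3.5,fy=3.5))
E
```

```text
clock: 3.82
position: [0.4643, -0.2123, 0.0163]
ee_rot: [0.979, -0.204, 0.001, -0.0]
ft_force: [0.1, -0.5, 0.1]
grip_width: 0.995
```

View pics/s2z.png

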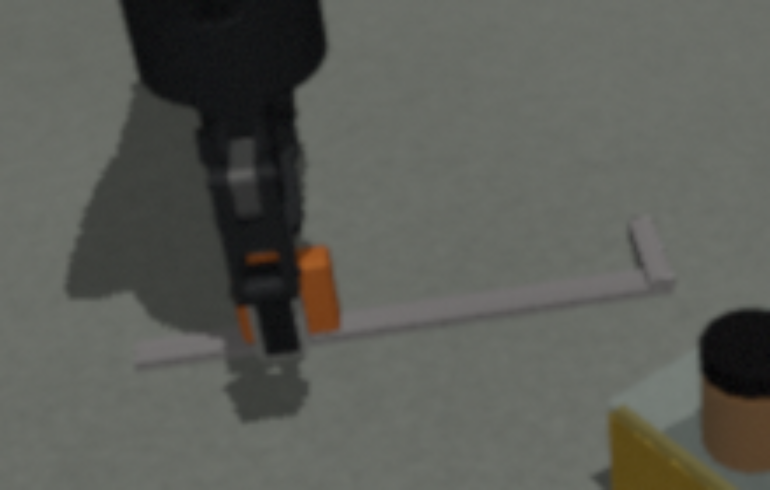

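The fingers straddle the orange grip block, so I'll close on it.

```bash
python3 -m crank '[[[0,0,0,0,0,0,0],[0,0,0,0,0,0,0],[0,0,0,0,0,0,0],[0,0,0,0,0,0,0],[0,0,0,0,0,0,0],[0,0,0,0,0,0,0],[0,0,0,0,0,0,0],[0,0,0,0,0,0,0]]]' 80 && python3 -m crank '[[[0,0,0.2,0,0,0,0],[0,0,0.2,0,0,0,0],[0,0,0,0,0,0,0],[0,0,0,0,0,0,0]]]' && python3 - <<'E'
from h import *
for n in("top","scene"):
    p,d=manip.camera(n);cv2.imwrite(f"pics/{n}3.png",p)
    if n=="scene":cv2.imwrite("pics/s3z.png",cv2.resize(p[120:260,130:350],None,fx=3.5,fy=3.5))
    else:cv2.imwrite("pics/t3z.png",cv2.resize(p[180:280,290:440],None,fx=5,fy=5))
E
```

```text
clock: 4.92
position: [0.4637, -0.2123, 0.0155]
ee_rot: [0.979, -0.204, 0.0, -0.0]
ft_force: [-0.7, 0.7, 4.5]
grip_width: 0.169
clock: 5.42
position: [0.4636, -0.212, 0.0393]
ee_rot: [0.979, -0.204, 0.0, -0.0]
ft_force: [-0.2, 0.1, -1.6]
grip_width: 0.172
```

View pics/s3z.png

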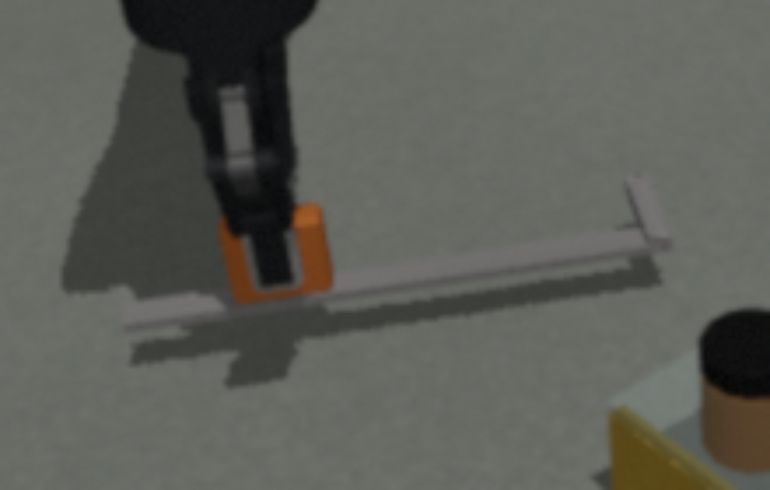

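View pics/t3z.png

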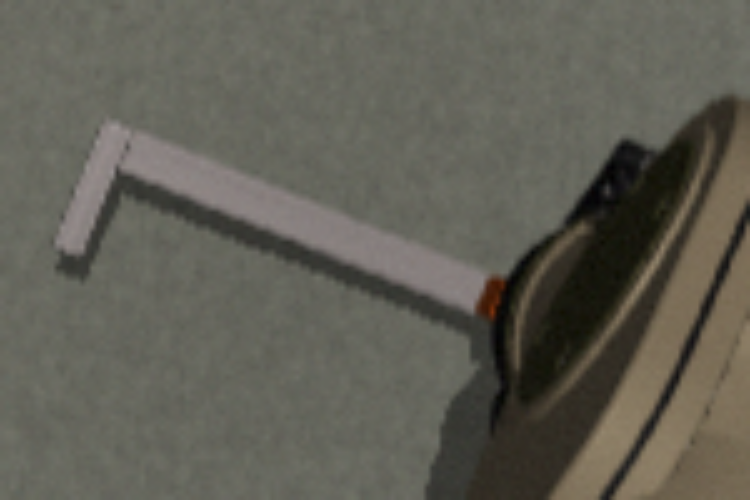

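The probe is held level, about 24 mm up. I'll move it back and sideways while turning it toward the riser.

```bash
python3 -m crank '[[[-0.35,0.3,0,0,0,-0.9,0],[-0.35,0.3,0,0,0,-0.9,0],[0,0.3,0,0,0,-0.9,0],[0,0.3,0,0,0,-0.9,0],[0,0.3,0,0,0,-0.9,0],[0,0.3,0,0,0,-0.9,0],[0,0.3,0,0,0,-0.9,0],[0,0.3,0,0,0,-0.9,0]]]' && python3 -m crank '[[[0,0.22,0,0,0,-0.9,0],[0,0.22,0,0,0,-0.9,0],[0,0.22,0,0,0,-0.9,0],[0,0.22,0,0,0,-0.9,0],[0,0.22,0,0,0,-0.9,0],[0,0,0,0,0,-0.6,0],[0,0,0,0,0,0,0],[0,0,0,0,0,0,0]]]' && python3 - <<'E'
from h import *
print(manip.get_obs()['joint_pos'].round(2))
for n in("top","scene"):
    p,d=manip.camera(n);cv2.imwrite(f"pics/{n}4.png",p)
    if n=="top":cv2.imwrite("pics/t4z.png",cv2.resize(p[90:290,180:400],None,fx=3,fy=3,interpolation=cv2.INTER_CUBIC))
E
```

```text
clock: 6.52
position: [0.4213, -0.0677, 0.0392]
ee_rot: [0.867, -0.498, -0.0, 0.0]
ft_force: [-0.8, 0.6, -1.0]
grip_width: 0.178
clock: 7.52
position: [0.4214, -0.0024, 0.0392]
ee_rot: [0.737, -0.675, -0.0, 0.0]
ft_force: [0.5, 0.4, -1.0]
grip_width: 0.173
[-0.89  0.12  0.83  2.21 -0.12  0.85 -1.46]
```

View pics/scene4.png

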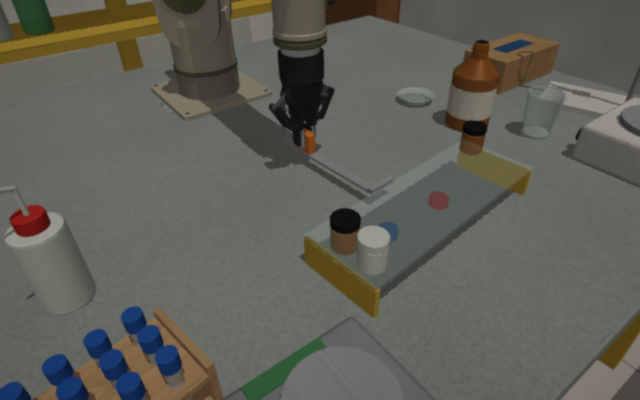

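View pics/t4z.png

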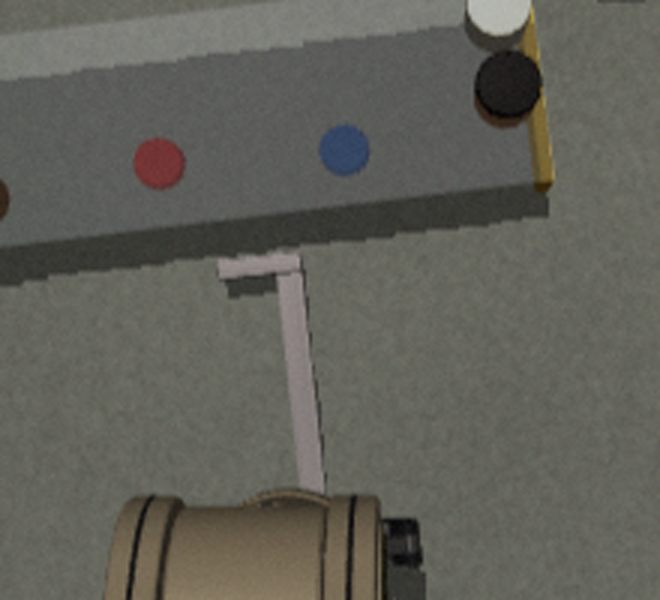

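```bash
cat >> h.py <<'E'
O=np.array([.6154,.0321]);th=np.radians(5.2);X=np.array([np.cos(th),np.sin(th)]);Y=np.array([-X[1],X[0]])
def loc(P): d=np.array(P[:2])-O;return np.array([d@X,d@Y]).round(4)
E
python3 - <<'E'
from h import *
f=lambda u,v,z:ray("top",(180+u/3-.3,90+v/3-.3),z)
for nm,u,v in(("outR",299,254),("outL",218,262),("inL",221,279),("inR",278,273)):
    P=f(u,v,.033);print(nm,P.round(4),loc(P))
o=manip.get_obs();print("tcp",loc(o['position']),o['position'])
print(loc(f(159,163,.016)),loc(f(344,150,.016)))
a=f(302,275,.029);b=f(324,492,.029);d=a-b;print("right strip edge",loc(a),loc(b),np.degrees(np.arctan2(d[1],d[0])))
E
```

```text
outR [0.5968 0.0043 0.033 ] [-0.021 -0.026]
outL [0.5931 0.055  0.033 ] [-0.0202  0.0248]
inL [0.5824 0.0533 0.033 ] [-0.031   0.0241]
inR [0.5852 0.0177 0.033 ] [-0.0314 -0.0116]
tcp [-0.1962 -0.0168] [ 0.4215012  -0.0024373   0.03927855]
[0.0489 0.0574] [ 0.0435 -0.0608]
right strip edge [-0.034  -0.0261] [-0.1703 -0.0245] 4.527512680932687
```

The hook face is at riser x -0.031 and the hook spans y -0.026 to 0.025, in the middle of the gap between the caps (+0.042 and -0.045). I'll lower it and insert.

```bash
python3 -m crank '[[[0,0,-0.2,0,0,0,0],[0,0,-0.1,0,0,0,0],[0.3,0.027,0,0,0,0,0],[0.4,0.036,0,0,0,0,0],[0.4,0.036,0,0,0,0,0],[0.4,0.036,0,0,0,0,0],[0.32,0.03,0,0,0,0,0],[0,0,0,0,0,0,0]]]' && python3 -m crank '[[[0,0,0,0,0,0,0],[0,0,0,0,0,0,0]]]' && python3 - <<'E'
from h import *
print(loc(manip.get_obs()['position']))
for n in("top","scene"):
    p,d=manip.camera(n);cv2.imwrite(f"pics/{n}5.png",p)
    if n=="top":cv2.imwrite("pics/t5z.png",cv2.resize(p[90:290,180:400],None,fx=3,fy=3,interpolation=cv2.INTER_CUBIC))
    else:cv2.imwrite("pics/s5z.png",cv2.resize(p[120:300,270:500],None,fx=3,fy=3,interpolation=cv2.INTER_CUBIC))
E
```

```text
clock: 8.62
position: [0.5313, 0.0074, 0.0206]
ee_rot: [0.737, -0.676, 0.0, 0.001]
ft_force: [-0.4, -0.6, -1.2]
grip_width: 0.173
clock: 8.88
position: [0.5299, 0.0076, 0.0211]
ee_rot: [0.737, -0.676, -0.0, 0.0]
ft_force: [-0.2, -0.2, -0.8]
grip_width: 0.172
[-0.0873 -0.0167]
```

View pics/t5z.png

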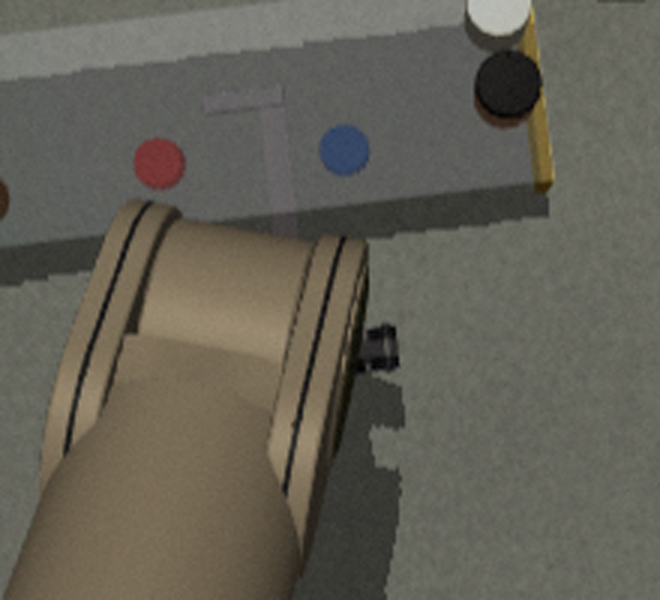

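View pics/s5z.png

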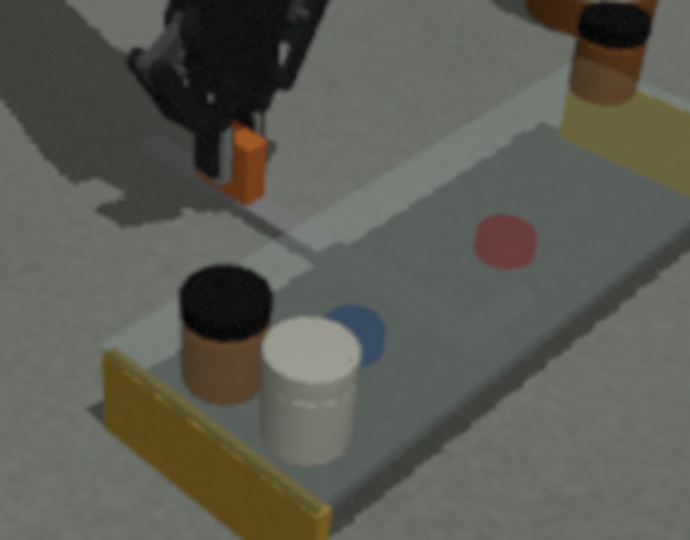

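Both pictures show the hook behind and to the right of the red cap. The hook tip is at about (207,115) in the enlarged top view and the red cap is at (159,163). I'll lower it slightly, shift left, and begin the pull.

```bash
python3 -m crank '[[[0,0,-0.06,0,0,0,0],[-0.017,0.187,0,0,0,0,0],[-0.017,0.187,0,0,0,0,0],[-0.017,0.187,0,0,0,0,0],[-0.017,0.187,0,0,0,0,0],[0,0,0,0,0,0,0],[-0.2,-0.018,0,0,0,0,0],[-0.2,-0.018,0,0,0,0,0]]]' && python3 -m crank '[[[-0.1,-0.01,0,0,0,0,0],[0,0,0,0,0,0,0]]]' && python3 - <<'E'
from h import *
print(loc(manip.get_obs()['position']))
for n in("top","scene"):
    p,d=manip.camera(n);cv2.imwrite(f"pics/{n}6.png",p)
    if n=="top":cv2.imwrite("pics/t6z.png",cv2.resize(p[90:290,180:400],None,fx=3,fy=3,interpolation=cv2.INTER_CUBIC))
    else:cv2.imwrite("pics/s6z.png",cv2.resize(p[120:300,270:500],None,fx=3,fy=3,interpolation=cv2.INTER_CUBIC))
E
```

```text
clock: 9.98
position: [0.5016, 0.0496, 0.0176]
ee_rot: [0.737, -0.676, -0.0, 0.0]
ft_force: [-1.1, -0.4, -2.0]
grip_width: 0.174
clock: 10.22
position: [0.4962, 0.0498, 0.0178]
ee_rot: [0.737, -0.676, -0.0, -0.0]
ft_force: [0.1, 0.2, -0.6]
grip_width: 0.174
[-0.1171  0.0284]
```

View pics/t6z.png

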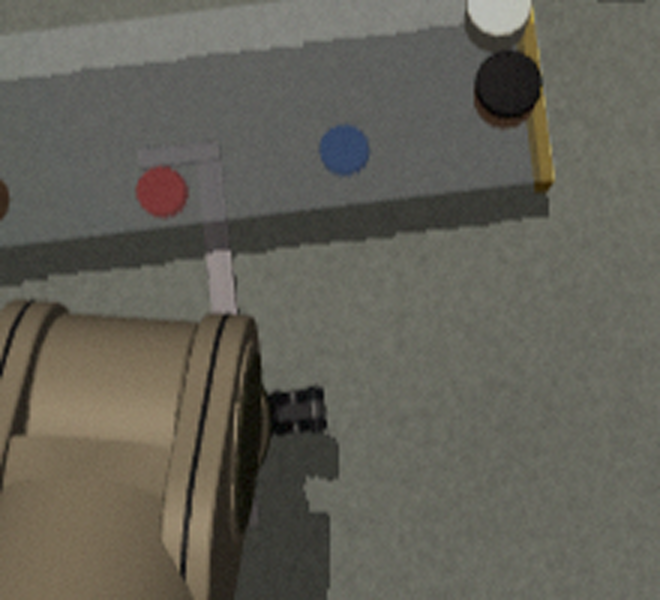

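View pics/s6z.png

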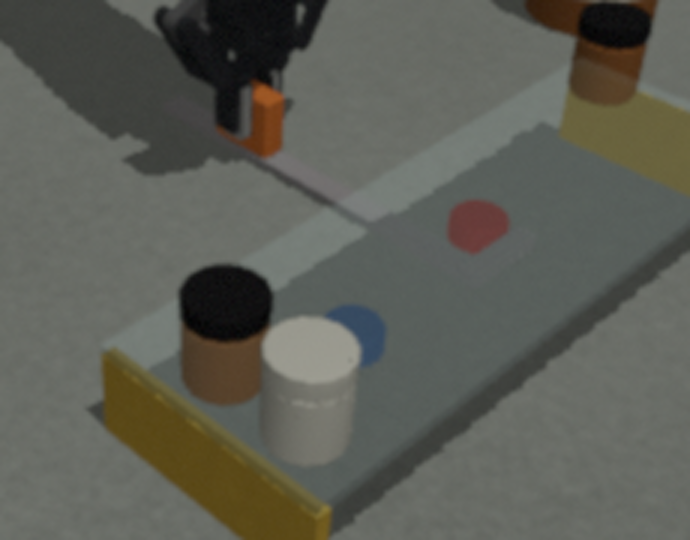

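The cap is in the hook and moving, and the blue cap hasn't moved. I'll continue the pull.

```bash
python3 -m crank '[[[-0.2,-0.018,0,0,0,0,0],[-0.2,-0.018,0,0,0,0,0],[-0.2,-0.018,0,0,0,0,0],[-0.2,-0.018,0,0,0,0,0],[-0.2,-0.018,0,0,0,0,0],[-0.2,-0.018,0,0,0,0,0],[-0.15,-0.014,0,0,0,0,0],[-0.08,-0.007,0,0,0,0,0]]]' && python3 -m crank '[[[0,0,0,0,0,0,0],[0,0,0,0,0,0,0],[0,0,0,0,0,0,0]]]' && python3 - <<'E'
from h import *
print(loc(manip.get_obs()['position']))
for n in("top","scene"):
    p,d=manip.camera(n);cv2.imwrite(f"pics/{n}7.png",p)
    if n=="top":
        cv2.imwrite("pics/t7z.png",cv2.resize(p[90:290,180:400],None,fx=3,fy=3,interpolation=cv2.INTER_CUBIC))
    h=cv2.cvtColor(p,cv2.COLOR_BGR2HSV);H,S=h[...,0],h[...,1]
    for a,c,b in cent(((H<8)|(H>170))&(S>80)):
        P=ray(n,c,.016);L=loc(P)
        if abs(L).max()<.2:print(n,a,c,P,L)
E
```

```text
clock: 11.32
position: [0.4104, 0.0421, 0.0178]
ee_rot: [0.737, -0.676, -0.0, -0.0]
ft_force: [-0.5, 0.4, -0.6]
grip_width: 0.174
clock: 11.7
position: [0.4112, 0.042, 0.0178]
ee_rot: [0.737, -0.676, 0.0, 0.0]
ft_force: [0.2, 0.3, -1.0]
grip_width: 0.176
[-0.2025  0.0283]
top 244 [238.26 197.36] [0.55645169 0.08491182 0.016     ] [-0.0539  0.0579]
scene 229 [389.17 173.1 ] [0.56260478 0.07949191 0.016     ] [-0.0483  0.052 ]
```

View pics/t7z.png

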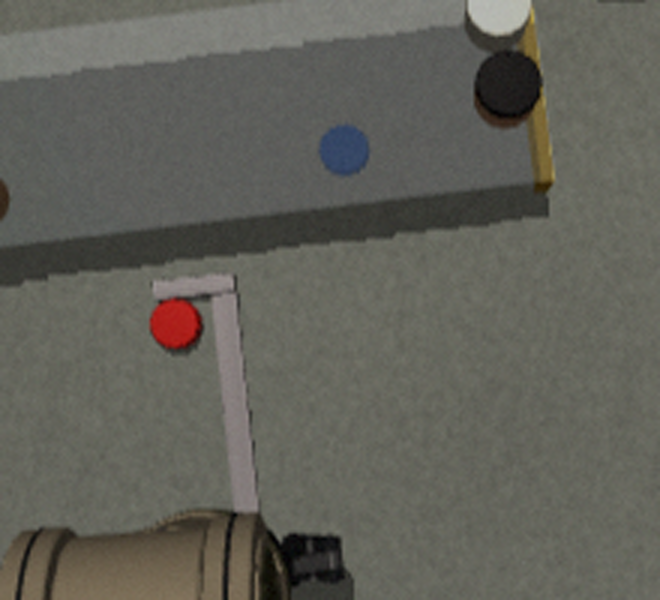

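View pics/scene7.png

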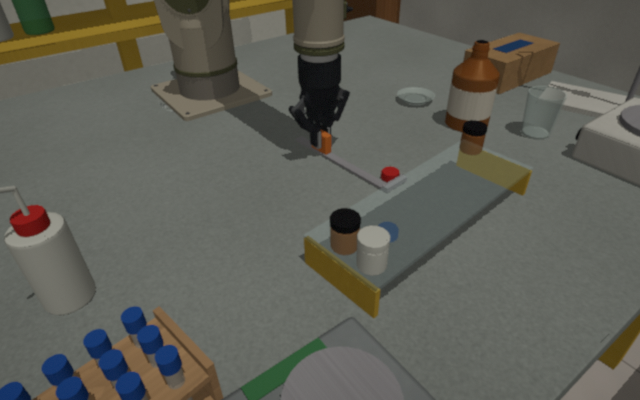

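The red cap is out, about 50 mm in front of the edge. I'll lower the probe the last 2 mm, release it and rise.

```bash
python3 -m crank '[[[0,0,-0.03,0,0,0,0],[0,0,-0.01,0,0,0,0],[0,0,0,0,0,0,0],[0,0,0,0,0,0,30],[0,0,0,0,0,0,50],[0,0,0,0,0,0,60],[0,0,0,0,0,0,60],[0,0,0,0,0,0,60]]]' && python3 -m crank '[[[0,0,0.2,0,0,0,60],[0,0,0.4,0,0,0,60],[0,0,0.5,0,0,0,60],[0,0,0.5,0,0,0,60],[0,0,0.5,0,0,0,60],[0,0,0.2,0,0,0,60],[0,0,0,0,0,0,60],[0,0,0,0,0,0,60]]]' && python3 - <<'E'
from h import *
for n in("top","scene"):
    p,d=manip.camera(n);cv2.imwrite(f"pics/{n}8.png",p)
    if n=="top":
        cv2.imwrite("pics/t8z.png",cv2.resize(p[90:290,180:400],None,fx=3,fy=3,interpolation=cv2.INTER_CUBIC))
    h=cv2.cvtColor(p,cv2.COLOR_BGR2HSV);H,S=h[...,0],h[...,1]
    for m in(((H<8)|(H>170))&(S>80),(H>100)&(H<125)&(S>80)):
      for a,c,b in cent(m):
        P=ray(n,c,.016);L=loc(P)
        if abs(L).max()<.2:print(n,a,c,P,L)
E
```

```text
clock: 12.8
position: [0.4109, 0.042, 0.0153]
ee_rot: [0.737, -0.676, 0.0, 0.0]
ft_force: [0.9, 0.3, -0.4]
grip_width: 0.705
clock: 13.8
position: [0.4103, 0.0419, 0.1523]
ee_rot: [0.737, -0.676, -0.0, 0.001]
ft_force: [0.5, 0.2, -0.1]
grip_width: 0.7
top 243 [238.14 197.49] [0.55620936 0.08514522 0.016     ] [-0.0541  0.0582]
top 205 [294.3 139.5] [ 0.66462886 -0.02443557  0.016     ] [ 0.0439 -0.0608]
scene 236 [389.31 173.36] [0.56335062 0.07911229 0.016     ] [-0.0476  0.0515]
scene 182 [390.55 229.27] [ 0.6723116  -0.02308426  0.016     ] [ 0.0517 -0.0601]
```

View pics/t8z.png

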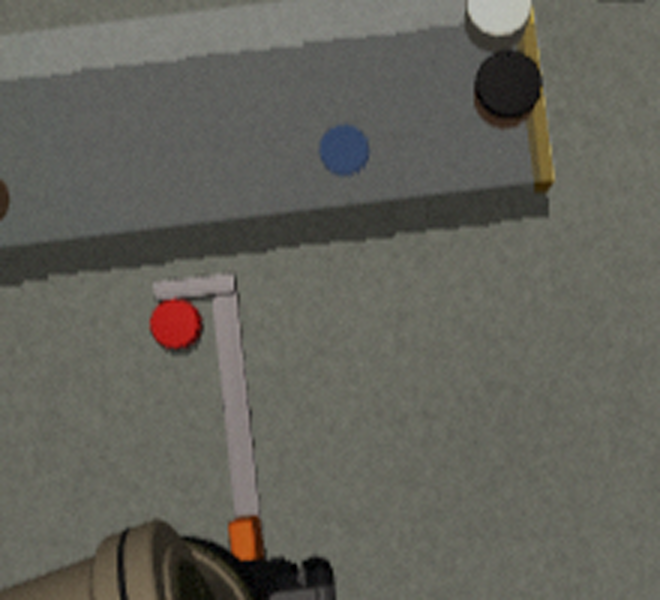

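View pics/scene8.png

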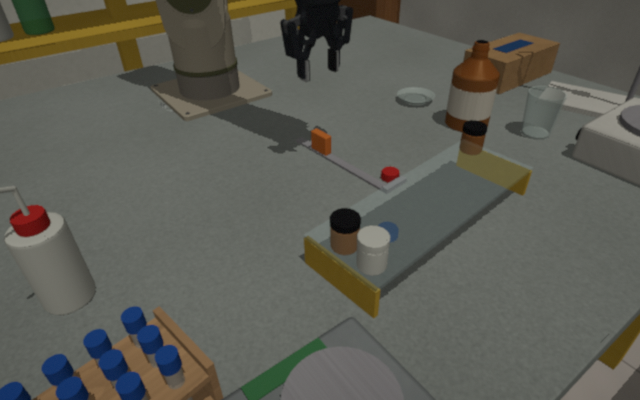

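```bash
python3 -c "
from h import *
print(loc(ray('top',(180+195/3-.3,90+297/3-.3),.01)))
manip.hand_in()"
```

```text
[-0.0384  0.0448]
the job is handed in; nothing more can be done
```

The red cap is out on the open bench in front of the riser, and I've handed the job in at about 14 s of the 43 s allowed. I gripped the probe by its orange block and passed the hook between the two caps. I then moved it behind the red cap, dragged the cap out, laid the probe flat, released it and raised the gripper.

Last checks, all from the camera images (the hand-in gives no verdict):

- **Red cap:** its centre is about 54 mm before the front edge in the top view and about 48 mm in the scene view. It sits about 52–58 mm to the left of the middle. Both are well inside the allowed range.
- **Probe:** it lies flat, with the hook's inner face about 38 mm before the edge. The gripper is open and about 150 mm up, touching nothing.
- **Blue cap:** it has not moved; its pixel position is within 0.1 px of the start in both views.

The two views disagreed by about 5–8 mm in depth throughout. That is more than the stated 2 mm calibration accuracy, but small against the margins here.

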